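# Wipe tile chips off the plate reader's work plate

## Robot

A 6-joint arm with a two-finger parallel gripper is mounted at the origin on the work surface. World frame = base frame: x ahead of the robot, y to its left, z up, the work surface at z = 0. Lengths are in m, angles in rad, forces in N, time in s.
With the tool pointing down it reaches from about 0.3 to 0.875 m from the base axis. Payload 4.2 kg.
Tool frame: the origin (TCP) lies at the very end of the fingers, on their centre line; the grasp point (between the pads) lies 19 mm behind it (arm.tcp_to_grasp is the distance from the TCP to the grasp point, in m); z points along the fingers, y is the line along which they close (so a half turn about z gives the same grasp; the last joint's range is limited). The gripper opens to 85 mm and grips with 20 to 120 N. Pads are 22 mm wide; open, the fingers measure 114 mm over their backs; the gripper's body (76 mm by 85 mm) begins 54 mm behind the grasp point. The pads swing forward as they close: fully open they stand 13 mm farther back than shut.
Start: joints at [-0.02, 0.32, 1.565, -0, 1.257, -0.02], TCP at [0.575, 0, 0.231] pointing down, gripper open.
Joint ranges: [-3.11, 3.11], [-0.84, 2.01], [0.21, 2.61], [-1.34, 4.49], [0.05, 2.63], [-2.56, 2.56]. Speed limits (rad/s): [2.57, 2.57, 3.14, 3.14, 3.14, 3.14].

## Interface

Orientations are given as a unit quaternion [w, x, y, z].
In Python, from station import arm, imaging gives the robot as it stands. The module is installed in compiled form; this text tells all that it offers.
- The arm moves only by the tool send_rows, never from a script. Its argument "targets" is a list of rows, each a list of 7 numbers: the shift along the world's x, y, z each as a share of 0.15 m, from -1 to 1, then the turn, a rotation vector about the world's x, y, z each as a share of pi/2 rad, from -1 to 1, then the opening, from 0 (shut) to 1 (fully open). In form: [[x, y, z, wx, wy, wz, gripper], ...]. A call has 1 to 12 rows; each row is the pose to reach, as a shift and turn from the pose commanded when the call began; what a row does not reach only later rows make up. A row lasts 1/8 s, in which the tool goes at most 62.5 mm and 10.7 degrees, less where a joint would pass 70% of its speed; a pose out of reach is approached as far as the arm can. A call with a number of a shift or a turn outside -1 to 1 is refused whole. A call with a gripper value outside its range is refused whole. The fingers move at their own pace and stop on an object; "grip_force" is the grip in N (left out, the last holds). Time passes only in rows, so rows that repeat a pose let the fingers close. It gives the time, the measured TCP pose, the force, the opening and the grip force at its end, in the units of the state.
- arm.state(): the state, without advancing time (a new reading comes with each control period).
- imaging.grab_frame(name): name is "scene" or "side" or "wrist"; returns (picture, depth): 400x640x3 uint8, red, green, blue; 400x640 float32, m along the optical axis (not along the pixel's ray), 0 where there is no reading.
- imaging.calibration(name): a dict with "fx", "fy", "cx", "cy" (pixels), "xyz" and "attitude" of the camera in the world; the wrist camera has in their place "T_tool_cam" (4x4, takes a point from camera to tool coordinates, whose origin is the TCP and whose axes are the flange's). Camera axes: x right, y down, z forward; pixel columns grow to the right and rows downward; lengths in m; the calibration is good to about 2 mm. A picture is of the moment at which its call begins: read the wrist's pose just before it. calibration takes no time and is no camera call.
- arm.finish_job(): hands the job in; it is judged then, once.
The state is a dict: "t": time; "q": joint angles; "qd": joint speeds; "tau": joint torques, N m; "tool_pos": TCP position; "tool_rot": TCP orientation; "force": force on the tool from outside, world axes, zero at the start; "ft_torque": the same for the moment, N m; "width": opening from 0.0 (shut) to 1.0 (fully open); "grip_force": force on a finger pad.
Only numpy, scipy, OpenCV 4.12 (cv2) and the standard library are available. Lean on these libraries where they do the work, as an engineer would, in place of code of your own. Each camera call takes 0.05 s, during which the arm holds its last target. There are 200 camera calls.

## Task

Two chips of broken wall tile have fallen on the dark work plate. Pick up the long scraper block, wipe both chips with it over the plate's edge into the waste tray attached to the plate, without touching the chips with the gripper, and then stand the scraper upright on the bench again, clear of the plate and tray, and let go.

Things in the scene. Friction and masses are not known exactly. Their poses are not given: they have to be found in the camera images.
- deck: Fixed dark steel work plate, a block 170 x 170 mm, flat top 45 mm above the bench, no rim. Origin: centre of the block's underside, on the bench; z up. A bare aluminium open waste tray is fixed along its -y side (robot's right): in this frame it spans y -85 to -170, x -85 to +85 mm; its floor is 14 mm and its 5 mm thick walls reach 32 mm above the bench, lower than the plate's top.
- scraper: The long scraper block, 200 g, standing on the bench: black foot 140 (its x) x 36 (y) x 18 mm high; centred on it a white upright grip 100 (x) x 24 mm thick (y), from 18 to 70 mm height, to be gripped from above across y. Origin: centre of the flat underside; z up. The foot's long sides wipe. A similar scraper of half the length (70 mm, 55 mm high) stands near it: not that one.
- chip_a: Loose chip of white wall tile, about 30 x 20 mm and 8 mm thick, 15 g, lying on the plate's top within about 55 mm of the plate's middle. Origin: centre of its underside.
- chip_b: Loose chip of white wall tile, about 26 x 24 mm and 8 mm thick, 15 g, lying on the plate's top beside the other (more to the plate's +x), within about 55 mm of its middle. Origin: centre of its underside.
Things that resemble listed ones, but are neither listed nor needed, are in the scene too. What is shaped like the scraper but yellow is not meant.

How it is judged:
By the outcome, as a careful person would: the job done as asked, in the order asked, and still so for the second after the job is handed in, with the robot touching nothing.
It also fails if it takes over 50 s, if anything falls off the work surface, if the arm or the gripper's body presses on something with over 40 N, if the wrist force passes 120 N, or if a joint passes its speed limit or range.

## Working session

There is one attempt and no reset: what is moved stays moved. The work goes in short steps, Python scripts to look and compute and a tool call to move; the robot and the scene stay as the last step left them, time stands still between calls to the robot, and variables do not carry over. Pictures are saved under pics/ and viewed, at most 10 in all, crops included, and the job is handed in when it is done.

Besides the shell and the picture viewer there is one more tool, called after "Request:" as name([rows], argument=value, ...), one row to a line, values as JSON. send_rows: Moves the arm, as the interface text tells. Shift numbers are shares of 0.15 m and turn numbers shares of pi/2 rad, none past 1 either way. Its arguments: {"type":"object","properties":{"targets":{"type":"array"},"grip_force":{"type":"number"}},"required":["targets"]}

```bash
mkdir -p pics
cat > h.py <<'E'
import numpy as np,cv2
from station import arm,imaging
from scipy.spatial.transform import Rotation as R
def cam(name):
    c=imaging.calibration(name)
    if 'T_tool_cam' in c:
        s=arm.state();q=s['tool_rot'];T=np.eye(4);T[:3,:3]=R.from_quat([q[1],q[2],q[3],q[0]]).as_matrix();T[:3,3]=s['tool_pos'];T=T@np.array(c['T_tool_cam'])
        return c,T[:3,:3],T[:3,3]
    a=np.array(c['attitude'],float)
    M=a if a.shape==(3,3) else R.from_quat([a[1],a[2],a[3],a[0]]).as_matrix()
    return c,M,np.array(c['xyz'])
def ray(C,uv,z):
    c,M,p=C;uv=np.atleast_2d(uv).astype(float)
    d=np.c_[(uv[:,0]-c['cx'])/c['fx'],(uv[:,1]-c['cy'])/c['fy'],np.ones(len(uv))]@M.T
    return p+d*((z-p[2])/d[:,2])[:,None]
def cloud(C,dep):
    c,M,p=C;v,u=np.indices(dep.shape)
    P=np.stack([(u-c['cx'])/c['fx']*dep,(v-c['cy'])/c['fy']*dep,dep],-1)@M.T+p
    P[dep<=0]=np.nan;return P
E
python3 - <<'E'
from h import *
for n in ('scene','side'):
    C=cam(n);im,d=imaging.grab_frame(n);np.savez('pics/'+n,im=im,d=d)
    cv2.imwrite(f'pics/{n}0.png',im[:,:,::-1]);print(n,C)
print(arm.state())
E
```

```text
scene ({'fx': 410.3990079700538, 'fy': 410.3990079700538, 'cx': 316.13485717348686, 'cy': 200.53891517274366, 'xyz': array([0.8220485 , 0.45285209, 0.64088093]), 'attitude': array([-0.11976695,  0.36834933,  0.8816192 , -0.26967062])}, array([[-0.6999493 ,  0.58489243, -0.40984367],
       [ 0.71408294,  0.58319305, -0.38726144],
       [ 0.0125117 , -0.56372574, -0.82586727]]), array([0.8220485 , 0.45285209, 0.64088093]))
side ({'fx': 413.6664767759678, 'fy': 413.6664767759678, 'cx': 317.2797642961907, 'cy': 203.0194964303103, 'xyz': array([ 0.24794338, -0.32157049,  0.49592436]), 'attitude': array([-0.43968325,  0.86079113, -0.22626986,  0.12049573])}, array([[ 0.86856546, -0.28358227,  0.40641745],
       [-0.49550209, -0.51096118,  0.70242178],
       [ 0.00846918, -0.81147998, -0.58431884]]), array([ 0.24794338, -0.32157049,  0.49592436]))
{'t': 0.1, 'q': array([-1.99804275e-02,  3.20253174e-01,  1.56555795e+00,  2.77756560e-06,
        1.25741933e+00, -2.00060908e-02]), 'qd': array([-0.00062048,  0.00012006, -0.00117207,  0.00046684, -0.00047521,
        0.00083268]), 'tau': array([ 1.04973515e-04, -4.16406476e+01, -2.34704268e+01,  6.91456876e-05,
        4.87309400e-03, -3.56914008e-06]), 'tool_pos': array([5.74568960e-01, 2.14757278e-05, 2.30551510e-01]), 'tool_rot': array([-5.91424180e-04,  7.07097774e-01,  7.07115314e-01, -5.66404075e-04]), 'force': array([ 0.48408003,  0.17793117, -0.94604812]), 'ft_torque': array([ 0.06093803,  0.02752602, -0.0051801 ]), 'grip_force': 0.0, 'width': 1.001717890075859}
```

View pics/scene0.png

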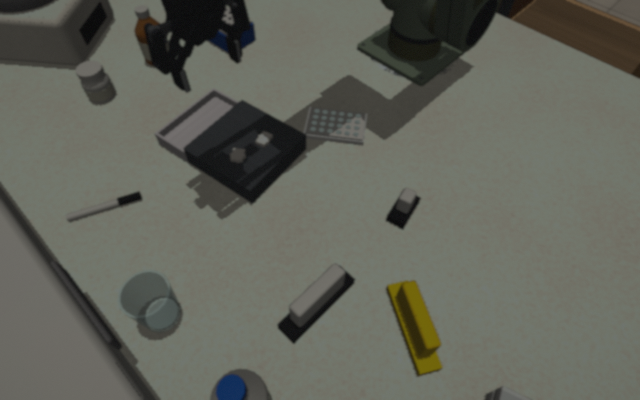

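View pics/side0.png

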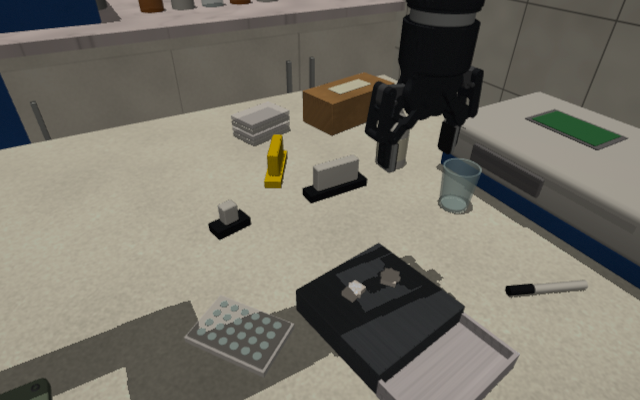

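Scene view: the long scraper (black foot, white grip) is at about (317,300). The half-length one is at (403,207) and the yellow one at (415,325). The chips are at (238,155) and (264,138) on the dark plate, with the tray at its upper left. In the side view, the long scraper is at (336,180), the half one at (229,217), the yellow one at (276,162), and the chips at (357,288) and (390,277). The (317,300) object fits: it has a black foot, a white grip and the long shape. I'll measure it and confirm with a crop.

Run:
```python
from h import *
for n,boxes in (('scene',dict(scr=(265,255,365,345),half=(380,180,425,230),deck=(150,85,312,205))),('side',dict(scr=(295,145,375,205),half=(200,195,255,240),deck=(290,240,520,398)))):
    C=cam(n);f=np.load(f'pics/{n}.npz');im,d=f['im'],f['d'];P=cloud(C,d)
    for k,(a,b,c,e) in boxes.items():
        Q=P[b:e,a:c].reshape(-1,3);col=im[b:e,a:c].reshape(-1,3).max(1)
        for nm,lo,hi in (('grip',.058,.080),('foot',.012,.024)) if k!='deck' else (('top',.039,.049),('chip',.0505,.06),('tray',.01,.018)):
            m=(Q[:,2]>lo)&(Q[:,2]<hi)
            if k=='half' and nm=='grip': m=(Q[:,2]>.047)&(Q[:,2]<.062)
            if m.sum()<5: print(n,k,nm,'few',m.sum());continue
            q=Q[m];r=cv2.minAreaRect((q[:,:2]*1000).astype(np.float32))
            print(n,k,nm,m.sum(),'z',np.median(q[:,2]).round(4),'rect',np.round(r[0],1),np.round(r[1],1),round(r[2],1))
f=np.load('pics/scene.npz')['im'];g=np.load('pics/side.npz')['im']
def cr(i,a,b,c,e):return cv2.convertScaleAbs(cv2.resize(i[b:e,a:c],(400,300),interpolation=cv2.INTER_CUBIC),alpha=1.7)
w=np.vstack([np.hstack([cr(f,265,240,445,375),cr(g,200,120,380,255)]),np.hstack([cr(f,150,85,314,208),cr(g,290,240,450,360)])])
cv2.imwrite('pics/crop.png',w[:,:,::-1])
```

```text
scene scr grip 1140 z 0.0704 rect [648.9 296.2] [99.  24.7] 0.7
scene scr foot 826 z 0.0185 rect [648.1 296. ] [ 36.3 140.2] 89.9
scene half grip 214 z 0.0551 rect [409.1 283.4] [30.6 24.2] 9.8
scene half foot 377 z 0.0187 rect [409.4 283.4] [70.8 36.2] 12.1
scene deck top 5601 z 0.0458 rect [523.6 -21.7] [171. 172.] 8.7
scene deck chip 302 z 0.0538 rect [5.269e+02 3.000e-01] [32.  95.6] 89.2
scene deck tray 1902 z 0.0149 rect [482.7 -69.6] [265.9 254.9] 8.5
side scr grip 491 z 0.0692 rect [647.9 294.6] [26.2 99.3] 89.1
side scr foot 484 z 0.0182 rect [648.2 292.6] [ 39.2 141.3] 87.2
side half grip 177 z 0.0544 rect [408.8 282.2] [29.1 24.9] 12.2
side half foot 417 z 0.0181 rect [408.7 282.8] [71.  38.6] 9.3
side deck top 11129 z 0.0451 rect [523.5 -21.9] [171.2 170.8] 8.6
side deck chip 496 z 0.0532 rect [ 5.271e+02 -4.000e-01] [32.6 93.6] 87.3
side deck tray 6014 z 0.0141 rect [551.5 -94.4] [169.4 363. ] 67.1
```

View pics/crop.png

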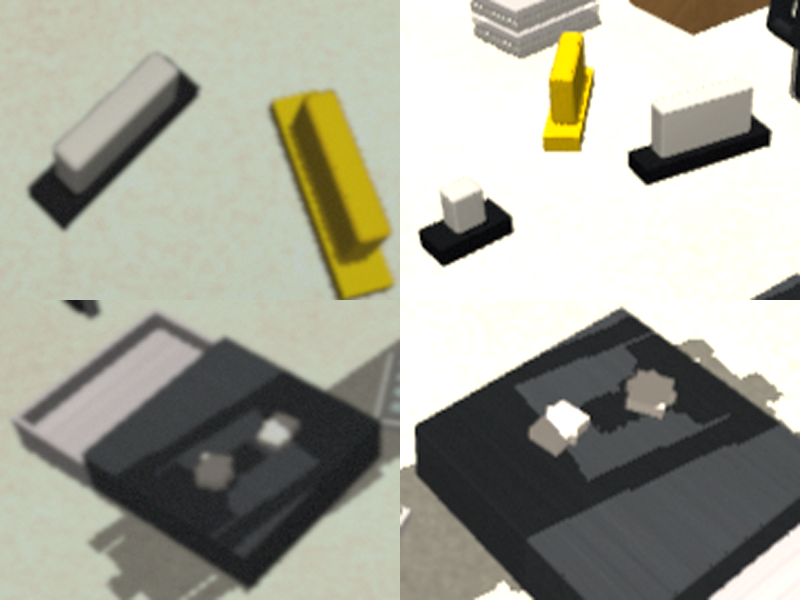

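The crop confirms it. The long scraper has a 140 x 36 foot and a 99 x 24.5 grip that is 70 mm high. The half one measures 70 mm and 55 mm high, and the yellow one is excluded. Next: the chips in the deck frame, and the neighbours near the grasp.

Run:
```python
from h import *
a=np.radians(8.6);Rd=np.array([[np.cos(a),-np.sin(a)],[np.sin(a),np.cos(a)]]);o=np.array([.5235,-.0218])
for n in ('scene','side'):
    C=cam(n);f=np.load(f'pics/{n}.npz');P=cloud(C,f['d'])
    L=(P[...,:2]-o)@Rd
    m=(P[...,2]>.0495)&(P[...,2]<.062)&(abs(L)<.083).all(-1)
    k,lab,st,ce=cv2.connectedComponentsWithStats(m.astype(np.uint8))
    for i in range(1,k):
        if st[i,4]>30:
            q=L[lab==i]*1000;print(n,'chip',ce[i].round(),'deck mean',q.mean(0).round(1),'min',q.min(0).round(1),'max',q.max(0).round(1))
    m=(P[...,2]>.01)&(P[...,2]<.018)&(abs(L[...,0])<.08)&(L[...,1]<-.09)&(L[...,1]>-.165);print('tray floor px',m.sum(), (L[m]*1000).mean(0))
    # obstacles near the scraper and on the way
    X,Y,Z=P[...,0],P[...,1],P[...,2]
    m=(X>.5)&(X<.9)&(Y>.1)&(Y<.5)&(Z>.02)&~((abs(X-.6485)<.075)&(abs(Y-.2955)<.025))
    k,lab,st,ce=cv2.connectedComponentsWithStats(m.astype(np.uint8))
    for i in range(1,k):
        if st[i,4]>40:
            q=P[lab==i]*1000;print('obst',ce[i].round(),q.min(0).round(),q.max(0).round())
```

```text
scene chip [264. 138.] deck mean [-21.8  29.3] min [-39.5  16.2] max [-6.3 40.9]
scene chip [238. 154.] deck mean [39.  16.4] min [21.3  0.5] max [53.8 31.4]
tray floor px 1322 [  -1.4282906  -137.71442679]
obst [149. 299.] [796. 100.  20.] [866. 169.  93.]
obst [418. 319.] [523. 375.  20.] [606. 473.  74.]
obst [114. 348.] [891. 100.  62.] [900. 261. 125.]
obst [241. 386.] [790. 300.  26.] [849. 359. 164.]
side chip [390. 277.] deck mean [37.1 14.5] min [21.7 -0.9] max [53.1 30. ]
side chip [354. 290.] deck mean [-23.2  28. ] min [-38.2  15.8] max [-5.9 41.8]
tray floor px 5016 [  10.8562509  -123.20231151]
obst [467. 170.] [795. 100.  20.] [900. 218. 124.]
obst [403. 146.] [811. 297.  20.] [851. 311.  96.]
obst [275. 155.] [536. 377.  20.] [607. 470.  73.]
```

Measured in the deck frame, the chips span x -40..54 and y -1..41, so one 140 mm sweep covers both. Moving to the scraper.

Request:
send_rows([
  [0.25,0.5,0,0,0,0.5,1],
  [0.49,1,0,0,0,1,1],
  [0.49,1,0,0,0,1,1],
  [0.49,1,0,0,0,1,1],
  [0.49,1,0,0,0,1,1],
  [0.49,1,0,0,0,1,1],
  [0.49,1,0,0,0,1,1],
  [0.49,1,0,0,0,1,1],
  [0.49,1,0,0,0,1,1],
  [0.49,1,0,0,0,1,1],
  [0.49,1,0,0,0,1,1],
])

```text
t: 1.48
tool_pos: [0.6484, 0.15, 0.231]
tool_rot: [-0.0, 0.001, 1.0, -0.0]
force: [0.7, 0.6, -0.3]
width: 1.0
grip_force: 0.0
```

Request:
send_rows([
  [0,0.3,-0.1,0,0,0,1],
  [0,0.6,-0.3,0,0,0,1],
  [0,0.97,-0.4,0,0,0,1],
  [0,0.97,-0.4,0,0,0,1],
  [0,0.97,-0.4,0,0,0,1],
  [0,0.97,-0.4,0,0,0,1],
])

```text
t: 2.22
tool_pos: [0.649, 0.2942, 0.1722]
tool_rot: [0.001, 0.001, 1.0, 0.0]
force: [0.3, 0.1, 0.4]
width: 0.997
grip_force: 0.0
```

Request:
send_rows([
  [0,0,-0.25,0,0,0,1],
  [0,0,-0.5,0,0,0,1],
  [0,0,-0.7,0,0,0,1],
  [0,0,-0.83,0,0,0,1],
  [0,0,-0.887,0,0,0,1],
  [0,0,-0.887,0,0,0,1],
  [0,0,-0.887,0,0,0,1],
  [0,0,-0.887,0,0,0,0.6],
])

```text
t: 3.22
tool_pos: [0.6491, 0.2958, 0.0395]
tool_rot: [0.001, -0.0, 1.0, 0.0]
force: [-0.3, 0.3, 0.2]
width: 0.815
grip_force: 0.0
```

Request:
send_rows([
  [0,0,0,0,0,0,0.2],
  [0,0,0,0,0,0,0.1],
  [0,0,0,0,0,0,0],
  [0,0,0,0,0,0,0],
  [0,0,0,0,0,0,0],
  [0,0,0,0,0,0,0],
  [0,0,0,0,0,0,0],
  [0,0,0,0,0,0,0],
], grip_force=60)

```text
t: 4.22
tool_pos: [0.6486, 0.2956, 0.0385]
tool_rot: [0.0, -0.0, 1.0, 0.0]
force: [-0.6, 0.2, 2.8]
width: 0.271
grip_force: 59.3
```

Gripped: the 23 mm opening matches the 24 mm grip. Lifting and carrying.

Request:
send_rows([
  [0,0,0.15,0,0,0,0],
  [0,0,0.35,0,0,0,0],
  [0,0,0.55,0,0,0,0],
  [0,0,0.67,0,0,0,0],
  [-0.2,-0.25,0.67,0,0,0,0],
  [-0.4,-0.5,0.67,0,0,0.05,0],
  [-0.6,-0.75,0.67,0,0,0.0956,0],
  [-0.87,-1,0.67,0,0,0.0956,0],
  [-0.87,-1,0.67,0,0,0.0956,0],
  [-0.87,-1,0.67,0,0,0.0956,0],
  [-0.87,-1,0.67,0,0,0.0956,0],
])

```text
t: 5.6
tool_pos: [0.5191, 0.1462, 0.1387]
tool_rot: [0.0, -0.075, 0.997, 0.0]
force: [0.0, -0.3, -2.2]
width: 0.269
grip_force: 59.3
```

Request:
send_rows([
  [0,-0.2,0,0,0,0,0],
  [0,-0.4,0,0,0,0,0],
  [0,-0.6,0,0,0,0,0],
  [0,-0.68,0,0,0,0,0],
  [0,-0.68,0,0,0,0,0],
  [0,-0.68,0,0,0,0,0],
  [0,-0.68,0,0,0,0,0],
])

```text
t: 6.48
tool_pos: [0.5181, 0.0444, 0.1388]
tool_rot: [0.0, -0.076, 0.997, 0.0]
force: [0.0, -0.3, -1.5]
width: 0.271
grip_force: 59.7
```

```bash
cat > chk.py <<'E'
from h import *
import sys
a=np.radians(8.6);Rd=np.array([[np.cos(a),-np.sin(a)],[np.sin(a),np.cos(a)]]);o=np.array([.5235,-.0218])
s=arm.state();print('t',s['t'],'tcp',s['tool_pos'].round(4),'deck',((s['tool_pos'][:2]-o)@Rd).round(4),'F',np.round(s['force'],1),'w',round(s['width'],3),'grip',round(s['grip_force'],1))
ims=[]
for n in ('scene','side'):
    C=cam(n);im,d=imaging.grab_frame(n);P=cloud(C,d);np.savez('pics/last_'+n,im=im,d=d)
    c=((440,60,140,230),(180,70,340,190))[n=='scene'] if 0 else ((280,200,520,380) if n=='side' else (140,60,340,210))
    x,y,X,Y=c;ims.append(cv2.convertScaleAbs(cv2.resize(im[y:Y,x:X],(400,300),interpolation=cv2.INTER_CUBIC),alpha=1.6))
    L=(P[...,:2]-o)@Rd
    # foot's bottom/grip top height above deck
    m=(abs(L[...,0])<.08)&(abs(L[...,1])<.17)&(P[...,2]>.0495)&(P[...,2]<.13)
    q=np.c_[L[m],P[m][:,2]]*1000;h,e=np.histogram(q[:,2],bins=np.arange(48,132,4));print(n,dict(zip(e[:-1],h)))
cv2.imwrite(f'pics/{sys.argv[1]}.png',np.hstack(ims)[:,:,::-1])
E
python3 chk.py above
```

```text
t 6.475 tcp [0.5181 0.0444 0.1388] deck [0.0046 0.0663] F [ 0.  -0.3 -1.5] w 0.271 grip 59.7
scene {np.int64(48): np.int64(11), np.int64(52): np.int64(29), np.int64(56): np.int64(0), np.int64(60): np.int64(0), np.int64(64): np.int64(0), np.int64(68): np.int64(0), np.int64(72): np.int64(0), np.int64(76): np.int64(0), np.int64(80): np.int64(0), np.int64(84): np.int64(0), np.int64(88): np.int64(0), np.int64(92): np.int64(0), np.int64(96): np.int64(0), np.int64(100): np.int64(42), np.int64(104): np.int64(118), np.int64(108): np.int64(112), np.int64(112): np.int64(101), np.int64(116): np.int64(487), np.int64(120): np.int64(124), np.int64(124): np.int64(79)}
side {np.int64(48): np.int64(72), np.int64(52): np.int64(441), np.int64(56): np.int64(0), np.int64(60): np.int64(0), np.int64(64): np.int64(0), np.int64(68): np.int64(0), np.int64(72): np.int64(0), np.int64(76): np.int64(0), np.int64(80): np.int64(0), np.int64(84): np.int64(0), np.int64(88): np.int64(0), np.int64(92): np.int64(0), np.int64(96): np.int64(1), np.int64(100): np.int64(119), np.int64(104): np.int64(181), np.int64(108): np.int64(191), np.int64(112): np.int64(183), np.int64(116): np.int64(761), np.int64(120): np.int64(91), np.int64(124): np.int64(137)}
```

View pics/above.png

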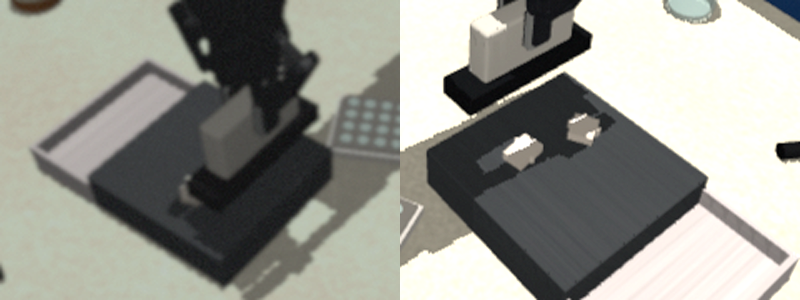

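The foot is level and parallel to the plate edge, behind both chips (side crop about (520,150) and (585,130)). Its top is at 118 mm, so its bottom is at 100 mm. Lowering to about 1 mm above the plate.

Request:
send_rows([
  [0,0,-0.1,0,0,0,0],
  [0,0,-0.2,0,0,0,0],
  [0,0,-0.28,0,0,0,0],
  [0,0,-0.33,0,0,0,0],
  [0,0,-0.355,0,0,0,0],
  [0,0,-0.36,0,0,0,0],
  [0,0,-0.36,0,0,0,0],
])

```text
t: 7.45
tool_pos: [0.5183, 0.0435, 0.0851]
tool_rot: [0.0, -0.075, 0.997, 0.0]
force: [-0.3, 0.2, -1.9]
width: 0.271
grip_force: 59.7
```

```bash
python3 chk.py down | head -1
```

```text
t 7.45 tcp [0.5183 0.0435 0.0851] deck [0.0047 0.0654] F [-0.3  0.2 -1.9] w 0.271 grip 59.7
```

View pics/down.png

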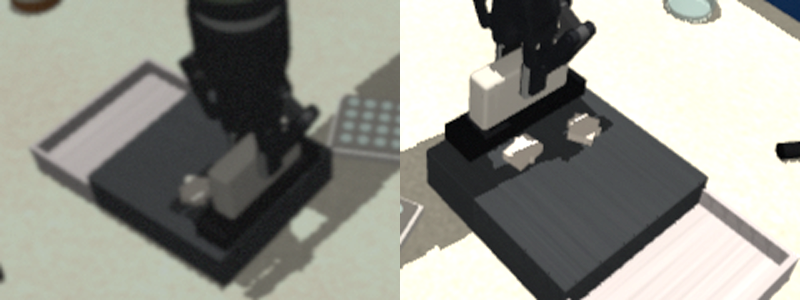

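The foot is down behind the chips with nothing touching. Wiping toward the tray.

Request:
send_rows([
  [0.0075,-0.05,-0.004,0,0,0,0],
  [0.015,-0.1,-0.004,0,0,0,0],
  [0.0225,-0.15,-0.004,0,0,0,0],
  [0.03,-0.2,-0.004,0,0,0,0],
  [0.0375,-0.25,-0.004,0,0,0,0],
  [0.045,-0.3,-0.004,0,0,0,0],
  [0.0525,-0.35,-0.004,0,0,0,0],
  [0.06,-0.4,-0.004,0,0,0,0],
  [0.0675,-0.45,-0.004,0,0,0,0],
  [0.075,-0.5,-0.004,0,0,0,0],
  [0.0825,-0.55,-0.004,0,0,0,0],
  [0.09,-0.6,-0.004,0,0,0,0],
])

```text
t: 9.05
tool_pos: [0.5316, -0.047, 0.0842]
tool_rot: [-0.0, -0.075, 0.997, 0.0]
force: [-0.0, 0.6, -2.5]
width: 0.272
grip_force: 59.5
```

```bash
python3 chk.py mid | head -1
```

```text
t 9.05 tcp [ 0.5316 -0.047   0.0842] deck [ 0.0042 -0.0261] F [-0.   0.6 -2.5] w 0.272 grip 59.5
```

View pics/mid.png

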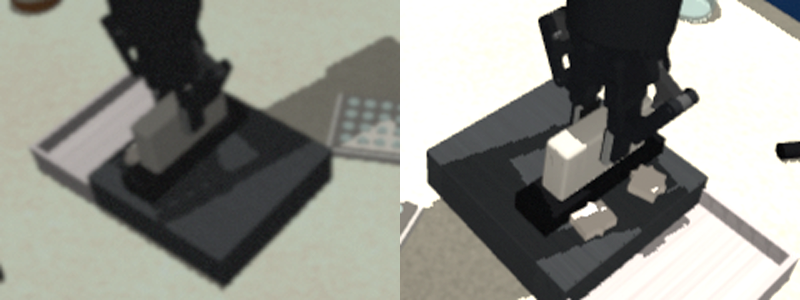

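Both chips are in front of the foot (side crop (595,220) and (648,182)). Pushing them over the edge.

Request:
send_rows([
  [0.006,-0.04,0,0,0,0,0],
  [0.012,-0.08,0,0,0,0,0],
  [0.018,-0.12,0,0,0,0,0],
  [0.024,-0.16,0,0,0,0,0],
  [0.03,-0.2,0,0,0,0,0],
  [0.036,-0.24,0,0,0,0,0],
  [0.042,-0.28,0,0,0,0,0],
  [0.048,-0.32,0,0,0,0,0],
  [0.054,-0.36,0,0,0,0,0],
  [0.059,-0.39,0,0,0,0,0],
  [0.059,-0.39,0,0,0,0,0],
  [0.059,-0.39,0,0,0,0,0],
])

```text
t: 10.65
tool_pos: [0.5403, -0.1049, 0.0842]
tool_rot: [-0.0, -0.075, 0.997, 0.0]
force: [0.1, -0.6, -0.8]
width: 0.276
grip_force: 59.5
```

```bash
python3 chk.py end | head -1
```

```text
t 10.65 tcp [ 0.5403 -0.1049  0.0842] deck [ 0.0042 -0.0847] F [ 0.1 -0.6 -0.8] w 0.276 grip 59.5
```

View pics/end.png

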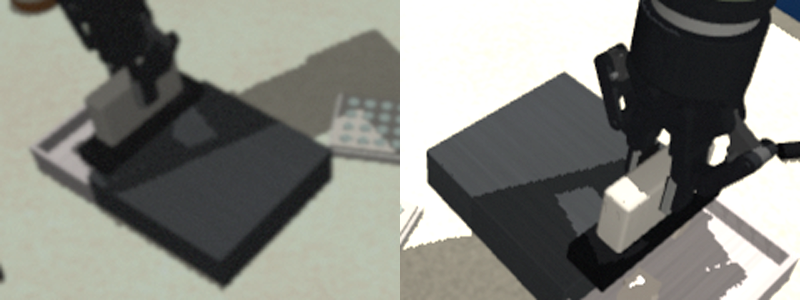

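The chips have left the plate and one is visible in the tray (side crop (632,285)). Lifting and carrying the scraper back.

Request:
send_rows([
  [0,0,0.15,0,0,0,0],
  [0,0,0.3,0,0,0,0],
  [0,0,0.45,0,0,0,0],
  [0,0.25,0.45,0,0,0,0],
  [0.2,0.5,0.45,0,0,0,0],
  [0.4,0.75,0.45,0,0,-0.04,0],
  [0.6,1,0.45,0,0,-0.0956,0],
  [0.72,1,0.45,0,0,-0.0956,0],
  [0.72,1,0.45,0,0,-0.0956,0],
  [0.72,1,0.45,0,0,-0.0956,0],
])

```text
t: 12.0
tool_pos: [0.6473, 0.0447, 0.1514]
tool_rot: [-0.001, 0.0, 1.0, -0.0]
force: [-0.8, 0.6, -1.3]
width: 0.269
grip_force: 59.7
```

Request:
send_rows([
  [0,0.25,0,0,0,0,0],
  [0,0.5,0,0,0,0,0],
  [0,0.75,0,0,0,0,0],
  [0,1,0,0,0,0,0],
  [0,1,0,0,0,0,0],
])

```text
t: 12.62
tool_pos: [0.6473, 0.1968, 0.1518]
tool_rot: [-0.0, -0.001, 1.0, 0.0]
force: [-0.2, -0.7, -0.9]
width: 0.272
grip_force: 59.7
```

Request:
send_rows([
  [0,0.2,0,0,0,0,0],
  [0,0.4,0,0,0,0,0],
  [0,0.6,0,0,0,0,0],
  [0,0.67,0,0,0,0,0],
  [0,0.67,0,0,0,0,0],
  [0,0.67,0,0,0,0,0],
])

```text
t: 13.38
tool_pos: [0.6484, 0.2939, 0.1517]
tool_rot: [-0.0, 0.001, 1.0, -0.0]
force: [-0.4, -0.3, -1.6]
width: 0.274
grip_force: 59.6
```

```bash
python3 chk.py tray
python3 - <<'E'
from h import *
for n,b in (('scene',(265,215,385,345)),('side',(290,100,400,205))):
    C=cam(n);f=np.load(f'pics/last_{n}.npz');P=cloud(C,f['d'])
    q=P.reshape(-1,3);m=(abs(q[:,0]-.6485)<.085)&(abs(q[:,1]-.2955)<.04)&(q[:,2]>.09)&(q[:,2]<.137)
    q=q[m];h,e=np.histogram(q[:,2]*1000,bins=np.arange(90,138,3));print(n,h);k=abs(q[:,2]-.1312)<.003
    if k.sum()>10: r=cv2.minAreaRect((q[k,:2]*1000).astype(np.float32));print(r)
E
```

```text
t 13.375 tcp [0.6484 0.2939 0.1517] deck [0.1707 0.2935] F [-0.4 -0.3 -1.6] w 0.274 grip 59.6
scene {np.int64(48): np.int64(2), np.int64(52): np.int64(0), np.int64(56): np.int64(0), np.int64(60): np.int64(0), np.int64(64): np.int64(0), np.int64(68): np.int64(0), np.int64(72): np.int64(0), np.int64(76): np.int64(0), np.int64(80): np.int64(0), np.int64(84): np.int64(0), np.int64(88): np.int64(0), np.int64(92): np.int64(0), np.int64(96): np.int64(0), np.int64(100): np.int64(0), np.int64(104): np.int64(0), np.int64(108): np.int64(0), np.int64(112): np.int64(0), np.int64(116): np.int64(0), np.int64(120): np.int64(0), np.int64(124): np.int64(0)}
side {np.int64(48): np.int64(0), np.int64(52): np.int64(0), np.int64(56): np.int64(0), np.int64(60): np.int64(0), np.int64(64): np.int64(0), np.int64(68): np.int64(0), np.int64(72): np.int64(0), np.int64(76): np.int64(0), np.int64(80): np.int64(0), np.int64(84): np.int64(0), np.int64(88): np.int64(0), np.int64(92): np.int64(0), np.int64(96): np.int64(0), np.int64(100): np.int64(0), np.int64(104): np.int64(0), np.int64(108): np.int64(0), np.int64(112): np.int64(0), np.int64(116): np.int64(0), np.int64(120): np.int64(0), np.int64(124): np.int64(0)}
scene [  0   0   0   0   0   0   0   1  39  51  47  56  50 380 370]
((648.1910400390625, 294.031005859375), (36.32221984863281, 140.57098388671875), 89.71298217773438)
side [  0   0   0   0   0   0   0   8  72 102  87  97 100 255 130]
((648.00537109375, 291.919677734375), (37.6978874206543, 141.1603546142578), 88.5813217163086)
```

View pics/tray.png

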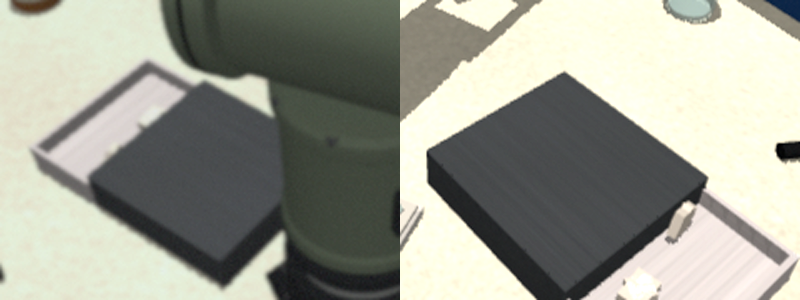

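The plate is clear and both chips are in the tray: one near (640,285), the other leaning on the plate side at (682,220) in the side crop. Setting the scraper down.

Request:
send_rows([
  [0,0,-0.2,0,0,0,0],
  [0,0,-0.4,0,0,0,0],
  [0,0,-0.58,0,0,0,0],
  [0,0,-0.68,0,0,0,0],
  [0,0,-0.72,0,0,0,0],
  [0,0,-0.74,0,0,0,0],
  [0,0,-0.75,0,0,0,0],
  [0,0,-0.754,0,0,0,0],
  [0,0,-0.754,0,0,0,0],
])

```text
t: 14.6
tool_pos: [0.6485, 0.2956, 0.039]
tool_rot: [0.0, -0.0, 1.0, 0.0]
force: [-0.8, 0.2, -2.5]
width: 0.275
grip_force: 59.8
```

Request:
send_rows([
  [0,0,-0.003,0,0,0,0],
  [0,0,-0.006,0,0,0,0],
  [0,0,-0.006,0,0,0,0],
  [0,0,-0.006,0,0,0,0],
])

```text
t: 15.1
tool_pos: [0.6485, 0.2956, 0.0385]
tool_rot: [0.0, -0.0, 1.0, 0.0]
force: [-2.8, -0.0, 4.5]
width: 0.272
grip_force: 60.8
```

It's touching the bench (force +4.5 N). Releasing and withdrawing.

Request:
send_rows([
  [0,0,0,0,0,0,0.5],
  [0,0,0,0,0,0,1],
  [0,0,0,0,0,0,1],
  [0,0,0,0,0,0,1],
  [0,0,0,0,0,0,1],
  [0,0,0,0,0,0,1],
  [0,0,0.1,0,0,0,1],
  [0,0,0.3,0,0,0,1],
  [0,0,0.6,0,0,0,1],
  [0,0,1,0,0,0,1],
  [0,0,1,0,0,0,1],
  [0,0,1,0,0,0,1],
])

```text
t: 16.6
tool_pos: [0.6482, 0.2954, 0.1885]
tool_rot: [0.0, 0.0, 1.0, 0.0]
force: [0.2, -0.1, -0.7]
width: 0.997
grip_force: 0.0
```

```bash
python3 chk.py fin|head -1
python3 - <<'E'
from h import *
a=np.radians(8.6);Rd=np.array([[np.cos(a),-np.sin(a)],[np.sin(a),np.cos(a)]]);o=np.array([.5235,-.0218])
for n in ('scene','side'):
    C=cam(n);f=np.load(f'pics/last_{n}.npz');P=cloud(C,f['d']);q=P.reshape(-1,3)
    for lo,hi in ((.064,.075),(.012,.024)):
        m=(abs(q[:,0]-.6485)<.085)&(abs(q[:,1]-.2955)<.04)&(q[:,2]>lo)&(q[:,2]<hi)
        if m.sum()>10: print(n,np.median(q[m,2]),cv2.minAreaRect((q[m,:2]*1000).astype(np.float32)))
    L=(q[:,:2]-o)@Rd;m=(abs(L[:,0])<.077)&(L[:,1]<-.091)&(L[:,1]>-.162)&(q[:,2]>.018)
    print(n,'tray above floor',m.sum(),'zmax',q[m,2].max(),'x',np.sort(L[m,0])[::40].round(3),'y',L[m,1].min(),L[m,1].max())
f=[np.load(f'pics/last_{n}.npz')['im'] for n in ('scene','side')]
w=np.hstack([cv2.resize(f[0][150:350,240:440],(400,400)),cv2.resize(f[1][120:400,250:530],(400,400))])
cv2.imwrite('pics/final.png',cv2.convertScaleAbs(w,alpha=1.4)[:,:,::-1])
E
```

```text
t 16.6 tcp [0.6482 0.2954 0.1885] deck [0.1707 0.295 ] F [ 0.2 -0.1 -0.7] w 0.997 grip 0.0
scene 0.07042238911726084 ((648.9016723632812, 295.7529296875), (24.461727142333984, 98.53218841552734), 89.95246124267578)
scene 0.01856598464977305 ((648.0492553710938, 295.8749694824219), (36.70612716674805, 140.40480041503906), 89.56269836425781)
scene tray above floor 108 zmax 0.04492249150847616 x [-0.065 -0.026  0.002] y -0.16197901124505726 -0.09111930256658868
side 0.06994884639799737 ((647.109619140625, 294.1599426269531), (27.224205017089844, 99.4911880493164), 87.1937026977539)
side 0.01809943153976562 ((648.9067993164062, 294.88531494140625), (38.56526565551758, 142.4935302734375), 88.91571044921875)
side tray above floor 575 zmax 0.045206061801200625 x [-0.043 -0.04  -0.037 -0.034 -0.031 -0.028 -0.025 -0.022 -0.019 -0.016
 -0.012  0.031  0.034  0.042  0.052] y -0.12030387005717123 -0.09105269250656997
```

View pics/final.png

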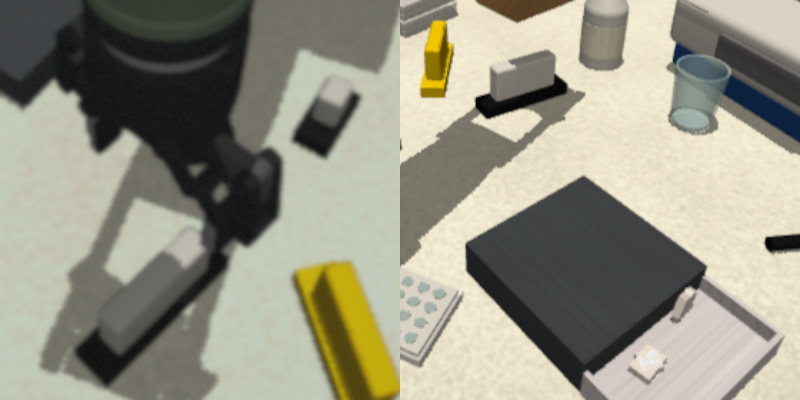

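Run:
```python
from h import *
a=np.radians(8.6);Rd=np.array([[np.cos(a),-np.sin(a)],[np.sin(a),np.cos(a)]]);o=np.array([.5235,-.0218])
P=cloud(cam('side'),np.load('pics/last_side.npz')['d']).reshape(-1,3);L=np.c_[(P[:,:2]-o)@Rd,P[:,2]]*1000
for x0,x1 in ((-50,-5),(20,60)):
    q=L[(L[:,0]>x0)&(L[:,0]<x1)&(L[:,1]<-87)&(L[:,1]>-130)&(L[:,2]>16.5)]
    for z in range(16,48,4):
        k=q[(q[:,2]>=z)&(q[:,2]<z+4)]
        if len(k): print(x0,z,len(k),'x',k[:,0].min().round(),k[:,0].max().round(),'y',k[:,1].min().round(),k[:,1].max().round())
```

```text
-50 16 42 x -43.0 -10.0 y -120.0 -96.0
-50 20 384 x -43.0 -10.0 y -120.0 -96.0
-50 24 2 x -36.0 -18.0 y -118.0 -117.0
20 16 3 x 42.0 50.0 y -96.0 -95.0
20 20 13 x 28.0 52.0 y -97.0 -93.0
20 24 33 x 27.0 58.0 y -98.0 -90.0
20 28 25 x 29.0 58.0 y -98.0 -90.0
20 32 39 x 30.0 59.0 y -97.0 -88.0
20 36 37 x 31.0 56.0 y -98.0 -87.0
20 40 57 x 33.0 50.0 y -97.0 -88.0
20 44 2 x 34.0 36.0 y -94.0 -91.0
```

```bash
python3 -c "
from station import arm
print(arm.finish_job())"
```

```text
the job is handed in; nothing more can be done
None
```

The job is handed in at about 17 s: both chips are in the tray (one flat, one on edge against the plate's side), and the long scraper stands upright and released at its original spot, clear of the plate and tray.

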